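# Unlock the water-activity meter and hold its sensor lid at the balance point

## Robot

A 7-joint arm with a two-finger parallel gripper is mounted at the origin on the work surface. World frame = base frame: x ahead of the robot, y to its left, z up, the work surface at z = 0. Lengths are in m, angles in rad, forces in N, time in s.
With the tool pointing down it reaches from about 0.425 to 0.875 m from the base axis. Payload 4.7 kg.
Tool frame: the origin (TCP) lies midway between the tips of the shut fingers; the grasp point (between the pads) lies 19 mm behind it (ctrl.grip_point_offset is the distance from the TCP to the grasp point, in m); z points along the fingers, y is the line along which they close (so a half turn about z gives the same grasp; the last joint's range is limited). The gripper opens to 87 mm and grips with 3 to 60 N. Pads are 19 mm wide; open, the fingers measure 117 mm over their backs; the gripper's body (75 mm by 190 mm) begins 51 mm behind the grasp point.
Start: joints at [-1.183, 0.321, -0.07, 1.45, 0.023, 1.371, -0.057], TCP at [0.237, 0.605, 0.194] pointing down, gripper open.
Joint ranges: [-2.86, 2.86], [-0.3, 2.09], [-1.38, 1.24], [0.06, 2.45], [-1.56, 4.7], [0.09, 2.05], [-2.69, 2.69]. Speed limits (rad/s): [2.57, 2.57, 3.14, 3.14, 3.14, 3.14, 3.14].

## Interface

Orientations are given as a rotation vector (axis times angle).
In Python, from bench import ctrl gives the robot as it stands.
- The arm moves only by the tool move_arm, never from a script. Its argument "increments" is text: rows parted by semicolons, each of 7 numbers parted by spaces: the shift along the world's x, y, z in mm, then the turn, a rotation vector about the world's x, y, z in degrees, then the closure in counts, from 0 (fully open) to 255 (shut). A call has exactly 8 rows; each row shifts and turns the commanded pose from where the row before left it; what a row does not reach is not made up. A row lasts 1/12 s, in which the tool goes at most 41.7 mm and 7.16 degrees, less where a joint would pass 70% of its speed; a pose out of reach is approached as far as the arm can. A call with a gripper value outside its range is refused whole. The fingers move at their own pace and stop on an object; "grip_force" is the grip in N (left out, the last holds). Time passes only in rows, so rows that do not move let the fingers close, or fill a call up. It gives the time, the measured TCP pose, the force, the opening and the grip force at its end, in the units of the state.
- ctrl.get_state(): the state, without advancing time (a new reading comes with each control period).
- ctrl.get_image(name): name is "scene" or "top" or "wrist"; returns a dict with "frame" (480x640x3 uint8, red, green, blue), "depth" (480x640 float32, m along the optical axis (not along the pixel's ray), 0 where there is no reading), "fx", "fy", "cx", "cy" (pixels), "position" and "orientation" of the camera in the world. Camera axes: x right, y down, z forward; pixel columns grow to the right and rows downward; lengths in m; the calibration is good to about 2 mm. A picture is of the moment at which its call begins.
- ctrl.close_job(): hands the job in; it is judged then, once.
Trained networks look in a picture, given as the dict that the camera call returned (one of the last four; its "shot" number tells which), for a name from the list of things; names that differ only in an ending like _2 or _b are one class to them, and where a whole thing is asked for, a point or a joint stands for the part that bears it (a point fixed in the world has none). Each returns a list of dicts, best first, with "score" (0 to 1); they miss things now and then, are a little off and sometimes report something else, mostly with a low value. They report only what shows in the picture. A call takes as long as a camera call.
- ctrl.find_in(target, picture): "centre" ([x, y, z] in m, in world coordinates, good to about 4 mm: the middle of the surface that is visible of it).
- ctrl.silhouettes(target, picture): "region" (480x640 bool, what is visible of it).
The state is a dict: "time": time; "joint_positions": joint angles; "qd": joint speeds; "joint_torque": joint torques, N m; "position": TCP position; "tool_rot": TCP orientation; "ft_force": force on the tool from outside, world axes, zero at the start; "torque": the same for the moment, N m; "grip_width": opening from 0.0 (shut) to 1.0 (fully open); "grip_force": force on a finger pad.
Only numpy, scipy, OpenCV 4.12 (cv2) and the standard library are available. Lean on these libraries where they do the work, as an engineer would, in place of code of your own. Each camera call takes 0.05 s, during which the arm holds its last target. There are 200 camera calls.

## Task

The stay of the water-activity meter's sensor lid is broken and I want to clean the mirror under the lid. Throw the lock lever from the red mark into the notch at the green mark and let go of it so that it sits there by itself; then take the lid by its steel grab bar, swing it up gently to the point where it balances over its hinge, without letting it drop or go over onto its back, and finish still gripping the bar and holding the lid at rest at that balance point. Leave the tasting cup, the bowl, the bottle and the swab box where they stand.

Things in the scene. Friction and masses are not known exactly. Their poses are not given: they have to be found in the camera images.
- meter: Water-activity meter fixed to the table: white housing 270 deep (x) x 240 wide (y) mm, deck 110 mm high, grey console step 70 mm high along its front 50 mm. Origin: centre of its underside on the table; x to its back, y to its left seen from the robot, z up. The sensor lid with black turret lies on the deck (x -70 to +52, y +-50 mm), the lock lever stands on the deck right of it (-y).
- lid (a joint): Sensor lid's angle: 0 = closed on the deck, grows as its front swings up and back about point lid_hinge (axis: the meter's y). Little friction, about 0.65 kg, no stay: its mass stands over the hinge, the balance point, at 1.18 rad (68 degrees; the turret brings it short of upright). Below that it falls shut, above it falls back to a stop at 1.85. Blocked (0.03 rad play) until the lever is released.
- lid_hinge (a point): Point on the lid's hinge axis, midway across; in the meter's frame at (+50, 0, +118) mm.
- lid_bar: Round steel grab bar across the lid's front, turning with the lid: 12 mm thick, 84 mm long along the meter's y, held by an arm at each end (70 mm free between them), 35 mm free between bar and lid. Lid 30 mm thick: closed, from 12 mm below to 18 mm above the bar's axis; its turret, 66 mm across, starts 71 mm behind the bar and rises 48 mm above it. Origin: middle of the bar.
- bar_mid (a point): Middle of the grab bar on its axis, the point to grip. Lid closed: 162 mm in front of (-x) and 8 mm above lid_hinge in the meter's frame, 126 mm above the table, 56 mm above the console. The smooth round bar turns between gripping fingers, so the tool may point straight down all the way.
- lever (a joint): Lock lever's angle: 0 = in the notch at the red mark (locked, arm to the meter's front); grows anticlockwise from above, knob swinging away from the lid to the meter's right; 1.10 rad = in the notch at the green mark (released). Stops at -0.15 and 1.25. A spring plunger holds it in a notch; 3 to 4 N at the knob gets it out, and past about 1.0 rad it snaps into the released notch.
- lever_knob: Upright black round knob at the end of the lever arm, 16 mm across, 45 mm tall, standing on the arm. Origin: centre of its foot, 132 mm above the table; it moves on a circle of radius 70 mm about the pivot and may turn freely between gripping fingers.
- knob_mid (a point): Point on the knob's axis 26 mm above its foot (158 mm above the table), the height to grip or push. Locked: at (-89, -88) mm in the meter's frame; released: at (-43, -144) mm.
- lever_pivot (a point): Foot of the lever's pivot on the deck; in the meter's frame at (-20, -78, +110) mm.
- tasting_cup: White lidded tea-tasting cup with a handle, 72 mm across, 93 mm tall, standing near the meter. Origin: centre of its foot. Leave it.
- tasting_bowl: White tasting bowl, 96 mm across, 55 mm tall, near the meter. Origin: centre of its foot. Leave it.
- cleaner: White bottle of cleaner with blue cap, 48 mm across, 130 mm tall, near the meter. Origin: centre of its foot. Leave it.
- swab_box: Cardboard box of swabs, 100 x 55 x 45 mm, near the meter. Origin: centre of its underside. Leave it.

How it is judged:
On the way, in this order (a step that is already met when the one before it is completed fails the run):
1. the lever sits by itself in the notch at the green mark, let go, with the lid still closed (value of joint lever between 0.98 and 1.22 rad and velocity of joint lever between -0.1 and 0.1 rad/s and contact force between the fingers and lever_knob below 0.2 N and value of joint lid below 0.15 rad), for 0.2 s.
2. the lid is on its way up, held by the grab bar (value of joint lid above 0.4 rad and contact force between the fingers and lid_bar above 1 N), for 0.1 s.
At the end, for the whole second after the job is handed in: The lid stands at its balance point (1.18 rad, within 0.10 rad) and at rest (under 0.1 rad/s), the fingers gripping its grab bar (more than 2 N), and the lever still sits in the released notch (within 0.12 rad of 1.10 rad) (value of joint lid between 1.08 and 1.28 rad and velocity of joint lid between -0.1 and 0.1 rad/s and contact force between the fingers and lid_bar above 2 N and value of joint lever between 0.98 and 1.22 rad); the arm keeps its last pose, push and grip.
It fails at once if the lid goes over its balance point towards its back (beyond 1.5 rad) (value of joint lid above 1.5 rad).
It fails at once if the lid is flung or dropped (faster than 3 rad/s) (velocity of joint lid above 3 rad/s or velocity of joint lid below -3 rad/s).
It fails at once if the cup, the bowl, the bottle or the swab box is moved (more than 20 mm) (distance of any of tasting_cup, tasting_bowl, cleaner, swab_box from where it was at the start of the episode above 0.02 m).
It also fails if it takes over 48 s, if anything falls off the work surface, if the arm or the gripper's body presses on something with over 40 N, if the wrist force passes 120 N, or if a joint passes its speed limit or range.

## Working session

There is one attempt and no reset: what is moved stays moved. The work goes in short steps, Python scripts to look and compute and a tool call to move; the robot and the scene stay as the last step left them, time stands still between calls to the robot, and variables do not carry over. Pictures are saved under pics/ and viewed, at most 10 in all, crops included, and the job is handed in when it is done.

Besides the shell and the picture viewer there is one more tool, called in YAML: its name, and indented under it one key for each argument. move_arm: Moves the arm, as the interface text tells. Its arguments: {"type":"object","properties":{"increments":{"type":"string"},"grip_force":{"type":"number"}},"required":["increments"]}

```bash
mkdir -p pics
cat > h.py <<'E'
import numpy as np, cv2
from bench import ctrl
from scipy.spatial.transform import Rotation as R
def cam(p):
    o=np.array(p["orientation"],float)
    return (R.from_rotvec(o).as_matrix() if o.shape==(3,) else o if o.shape==(3,3) else R.from_quat(o).as_matrix()), np.array(p["position"])
def cloud(p):
    M,t=cam(p); d=p["depth"]; v,u=np.mgrid[:480,:640]
    c=np.stack([(u-p["cx"])/p["fx"]*d,(v-p["cy"])/p["fy"]*d,d],-1)
    return c@M.T+t
def save(p,n): cv2.imwrite("pics/"+n+".png",p["frame"][:,:,::-1])
E
python3 - <<'E'
from h import *
s=ctrl.get_state(); print(s)
for n in ("scene","top"):
    p=ctrl.get_image(n); save(p,n); print(n,p["position"],p["orientation"])
    for t in ("meter","lid_bar","lever_knob","lid","lever","tasting_cup","tasting_bowl","cleaner","swab_box"):
        print(t,[(np.round(r["centre"],3).tolist(),round(r["score"],2)) for r in ctrl.find_in(t,p)[:2]])
E
```

```text
{'time': 0.0, 'joint_positions': array([-1.1828974 ,  0.32185442, -0.07006962,  1.45166576,  0.0226238 ,
        1.37079536, -0.05694693]), 'qd': array([-0.00176925,  0.00230451, -0.00099253, -0.00117687,  0.00118858,
        0.00037769,  0.00011965]), 'joint_torque': array([-1.54850368e-04, -4.91295147e+01, -4.04037489e-01, -3.12519872e+01,
       -6.39300956e-02,  4.39324498e-02,  1.81159926e-04]), 'position': array([0.23719591, 0.60452505, 0.19244569]), 'tool_rot': array([-5.83745853e-01, -3.08664152e+00,  3.01852415e-03]), 'ft_force': array([ 0.39513227, -0.11010589, -0.77165153]), 'torque': array([-0.03924709,  0.00129608, -0.01091099]), 'grip_force': 0.0, 'grip_width': 0.9954255985690894}
scene [ 1.16703628 -0.64850553  0.73678752] [-2.08853753 -0.64228007  0.37343546]
meter [([0.611, -0.054, 0.106], 0.97)]
lid_bar [([0.454, -0.012, 0.125], 0.88), ([0.468, -0.091, 0.158], 0.55)]
lever_knob [([0.473, -0.091, 0.156], 0.58)]
lid [([0.565, -0.028, 0.146], 0.71)]
lever [([0.53, -0.09, 0.133], 0.73)]
tasting_cup [([0.585, 0.323, 0.061], 0.9), ([0.567, -0.024, 0.139], 0.48)]
tasting_bowl [([0.626, 0.241, 0.04], 0.96), ([0.454, -0.012, 0.131], 0.59)]
cleaner [([0.638, -0.23, 0.074], 0.63)]
swab_box [([0.523, 0.217, 0.047], 0.69)]
top [0.4150513  0.12004657 1.21829767] [-2.14698337  2.12561819 -0.22241447]
meter [([0.548, 0.003, 0.116], 0.8)]
lid_bar [([0.451, 0.004, 0.132], 0.61)]
lever_knob [([0.472, -0.09, 0.179], 0.48)]
lid [([0.536, -0.001, 0.143], 0.59)]
lever [([0.528, -0.084, 0.136], 0.66)]
tasting_cup [([0.568, 0.34, 0.074], 0.85)]
tasting_bowl [([0.639, 0.23, 0.028], 0.84)]
cleaner [([0.623, -0.212, 0.086], 0.7)]
swab_box [([0.506, 0.211, 0.047], 0.71)]
```

View pics/scene.png

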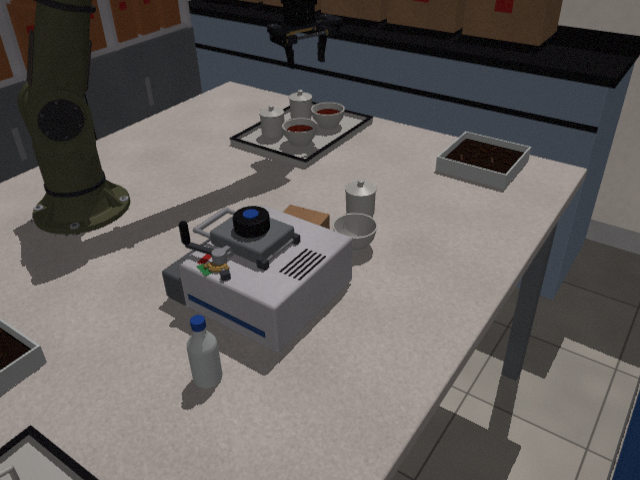

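View pics/top.png

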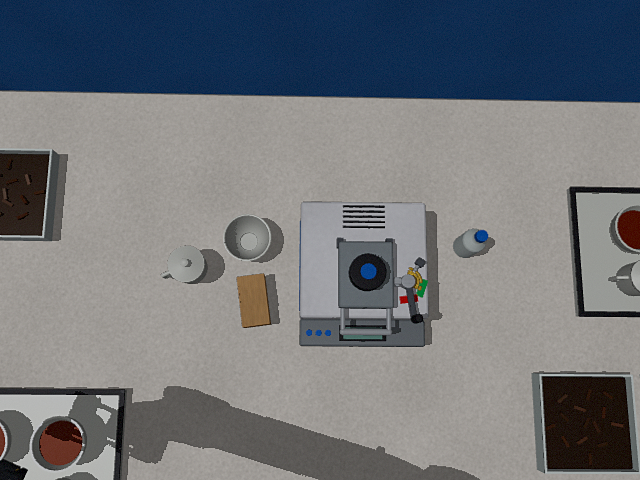

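Run:
```python
from h import *
p=ctrl.get_image("top"); P=cloud(p)
# deck plane pixels: height near .11; meter rectangle
m=(abs(P[...,2]-.11)<.006)&(P[...,0]>.35)&(abs(P[...,1])<.2)
pts=P[m][:,:2].astype(np.float32); print(len(pts),cv2.minAreaRect(pts), np.percentile(pts,[1,99],axis=0))
for t in ("lid_bar","lever_knob","lid"):
    r=ctrl.silhouettes(t,p)
    if r:
        q=P[r[0]["region"]&(p["depth"]>0)]; print(t,r[0]["score"],len(q),np.median(q,0),np.percentile(q,[5,95],axis=0))
        print(cv2.minAreaRect(q[:,:2].astype(np.float32)))
```

```text
9979 ((0.5820934772491455, -0.002386152744293213), (0.22189314663410187, 0.23953872919082642), 0.05307826027274132) [[ 0.47358862 -0.11940299]
 [ 0.69031565  0.11510052]]
lid_bar 0.6 497 [4.50015887e-01 4.40322993e-04 1.29389650e-01] [[ 0.44167186 -0.04551259  0.12526233]
 [ 0.48126838  0.04321407  0.13313627]]
((0.46424877643585205, -0.002036038786172867), (0.09415122866630554, 0.04670745134353638), 89.76519775390625)
lever_knob 0.62 1246 [0.57042516 0.33424693 0.072875  ] [[0.54424654 0.30600983 0.02628627]
 [0.60216231 0.37066539 0.08150142]]
((0.576185405254364, 0.3463583290576935), (0.08996781706809998, 0.06963244080543518), 80.52483367919922)
lid 0.8 4137 [0.53734905 0.00123265 0.14333652] [[ 0.44852899 -0.04567969  0.12864938]
 [ 0.60214351  0.04267855  0.17540629]]
((0.5296447277069092, -0.0026326850056648254), (0.17687781155109406, 0.10044672340154648), 0.13617396354675293)
```

The scene picture shows the meter with its lever knob at about (184,230) and the grab bar at about (210,215). The top view shows the meter squared to the world, with the bar at about (367,330) and the knob at about (417,319). The fit puts the meter's origin near (0.558, -0.002) with yaw about 0, so the knob should be at (0.469, -0.090), and the network agrees.

I'll move above the knob, closing direction about -50°.

move_arm:
  increments: "10 -29 5 0 0 -5 0;10 -29 5 0 0 -5 0;10 -29 5 0 0 -5 0;10 -29 5 0 0 -5 0;10 -29 5 0 0 -5 0;10 -29 5 0 0 -5 0;10 -29 5 0 0 -5 0;10 -29 5 0 0 -5 0"

```text
time: 1.87
position: [0.3177, 0.3717, 0.234]
tool_rot: [1.61, 2.698, 0.001]
ft_force: [0.8, -0.3, 0.2]
grip_width: 0.997
grip_force: 0.0
```

move_arm:
  increments: "10 -29 3 0 0 -5 0;10 -29 3 0 0 -5 0;10 -29 3 0 0 -5 0;10 -29 3 0 0 -5 0;10 -29 3 0 0 -5 0;10 -29 3 0 0 -5 0;10 -29 3 0 0 -5 0;10 -29 3 0 0 -5 0"

```text
time: 2.53
position: [0.3976, 0.1396, 0.258]
tool_rot: [-2.436, -1.984, -0.002]
ft_force: [0.6, -0.6, -0.4]
grip_width: 1.0
grip_force: 0.0
```

move_arm:
  increments: "9 -29 0 0 0 -5 0;9 -29 0 0 0 -5 0;9 -29 0 0 0 -5 0;9 -29 0 0 0 -5 0;9 -29 0 0 0 -5 0;9 -29 0 0 0 -5 0;9 -29 0 0 0 -5 0;9 -28 0 0 0 -5 0"

```text
time: 3.2
position: [0.4696, -0.0916, 0.258]
tool_rot: [2.968, 1.031, 0.002]
ft_force: [0.6, -0.5, -0.0]
grip_width: 1.0
grip_force: 0.0
```

```bash
cat >> h.py <<'E'
def st():
    s=ctrl.get_state(); M=R.from_rotvec(s["tool_rot"]).as_matrix()
    print("t",round(s["time"],2),"pos",np.round(s["position"]*1000,1),"y",np.round(M[:,1],3),"z",np.round(M[:,2],3),"F",np.round(s["ft_force"],1),"w",round(s["grip_width"]*87,1),"g",round(s["grip_force"],1))
    print("q",np.round(s["joint_positions"],2)); return s
E
python3 - <<'E'
from h import *
st()
p=ctrl.get_image("wrist"); save(p,"w1"); P=cloud(p)
for t in ("lever_knob","lid_bar"):
    print(t,[(np.round(r["centre"],3).tolist(),round(r["score"],2)) for r in ctrl.find_in(t,p)[:2]])
for z0,z1 in ((.174,.18),):
    m=(P[...,2]>z0)&(P[...,2]<z1)&(P[...,1]<-.06)&(P[...,1]>-.12); q=P[m]; print(len(q),q.mean(0) if len(q) else 0)
E
```

```text
t 3.2 pos [469.6 -91.6 258. ] y [ 0.62  -0.785  0.   ] z [ 0.001  0.    -1.   ] F [ 0.6 -0.5 -0. ] w 87.0 g 0.0
q [-0.51 -0.11  0.6   1.78  0.06  1.46 -0.82]
lever_knob [([0.473, -0.09, 0.175], 0.97)]
lid_bar [([0.452, 0.006, 0.127], 0.73)]
287 [ 0.46973254 -0.08921424  0.17640892]
```

move_arm:
  increments: "0 1 -10 0 0 0 110;0 0 -20 0 0 0 110;0 0 -20 0 0 0 110;0 0 -20 0 0 0 110;0 0 -20 0 0 0 110;0 0 -15 0 0 0 110;0 0 -10 0 0 0 110;0 0 -2 0 0 0 110"
  grip_force: 10

```text
time: 4.02
position: [0.4677, -0.0873, 0.1383]
tool_rot: [-2.962, -1.042, 0.005]
ft_force: [-0.4, 0.1, -0.7]
grip_width: 0.584
grip_force: 0.0
```

move_arm:
  increments: "0 0 0 0 0 0 255;0 0 0 0 0 0 255;0 0 0 0 0 0 255;0 0 0 0 0 0 255;0 0 0 0 0 0 255;0 0 0 0 0 0 255;0 0 0 0 0 0 255;0 0 0 0 0 0 255"

```text
time: 4.68
position: [0.4698, -0.089, 0.141]
tool_rot: [2.965, 1.038, 0.001]
ft_force: [0.4, -0.6, 1.3]
grip_width: 0.169
grip_force: 10.0
```

Run:
```python
from h import *
st()
c=np.array([538,-80]);a=np.array([-69,-10]);pv=a
for t in np.arange(0,1.2,.1):
    v=np.array([[np.cos(t),-np.sin(t)],[np.sin(t),np.cos(t)]])@a; print(round(t,1),np.round(v-pv,1),np.round(v-a,1)); pv=v
```

```text
t 4.68 pos [469.8 -89.  141. ] y [ 0.624 -0.782  0.001] z [ 0.001 -0.    -1.   ] F [ 0.4 -0.6  1.3] w 14.7 g 10.0
q [-0.5  -0.04  0.63  1.95  0.02  1.22 -0.78]
0.0 [0. 0.] [0. 0.]
0.1 [ 1.3 -6.8] [ 1.3 -6.8]
0.2 [ 2.  -6.7] [  3.4 -13.5]
0.3 [ 2.7 -6.4] [  6.  -19.9]
0.4 [ 3.3 -6.1] [  9.3 -26.1]
0.5 [ 3.9 -5.8] [ 13.2 -31.9]
0.6 [ 4.5 -5.4] [ 17.7 -37.2]
0.7 [ 5.  -4.9] [ 22.7 -42.1]
0.8 [ 5.4 -4.4] [ 28.1 -46.5]
0.9 [ 5.8 -3.8] [ 33.9 -50.3]
1.0 [ 6.2 -3.2] [ 40.1 -53.5]
1.1 [ 6.5 -2.6] [ 46.6 -56. ]
```

Gripped. Now along the arc, then settle and open.

move_arm:
  increments: "1.3 -6.8 0 0 0 0 255;2 -6.7 0 0 0 0 255;2.7 -6.4 0 0 0 0 255;3.3 -6.1 0 0 0 0 255;3.9 -5.8 0 0 0 0 255;4.5 -5.4 0 0 0 0 255;5 -4.9 0 0 0 0 255;5.4 -4.4 0 0 0 0 255"

```text
time: 5.35
position: [0.4963, -0.1357, 0.1402]
tool_rot: [-2.964, -1.037, 0.004]
ft_force: [-4.6, 2.4, 3.7]
grip_width: 0.176
grip_force: 10.0
```

move_arm:
  increments: "5.8 -3.8 0 0 0 0 255;6.2 -3.2 0 0 0 0 255;6.5 -2.6 0 0 0 0 255;0 0 0 0 0 0 255;0 0 0 0 0 0 255;0 0 0 0 0 0 110;0 0 0 0 0 0 110;0 0 0 0 0 0 110"

```text
time: 6.02
position: [0.5166, -0.1448, 0.1409]
tool_rot: [2.965, 1.038, 0.002]
ft_force: [0.7, 0.2, 0.4]
grip_width: 0.325
grip_force: 0.0
```

Run:
```python
from h import *
st()
p=ctrl.get_image("top"); save(p,"t2"); cv2.imwrite("pics/t2c.png",cv2.resize(p["frame"][180:360,280:500,::-1],None,fx=3,fy=3))
print([(np.round(r["centre"],3).tolist(),round(r["score"],2)) for r in ctrl.find_in("lever_knob",p)[:2]])
```

```text
t 6.02 pos [ 516.6 -144.8  140.9] y [ 0.624 -0.782  0.001] z [ 0.002 -0.    -1.   ] F [0.7 0.2 0.4] w 28.3 g 0.0
q [-0.42  0.12  0.7   1.83 -0.08  1.22 -0.59]
[]
```

move_arm:
  increments: "0 0 0 0 0 0 110;0 0 0 0 0 0 110;0 0 10 0 0 0 110;0 0 20 0 0 0 110;0 0 25 0 0 0 110;0 0 25 0 0 0 110;0 0 25 0 0 0 110;0 0 10 0 0 0 110"

```text
time: 6.78
position: [0.5176, -0.1456, 0.2599]
tool_rot: [2.963, 1.037, 0.009]
ft_force: [-0.1, -0.4, 0.5]
grip_width: 0.573
grip_force: 0.0
```

Run:
```python
from h import *
st()
p=ctrl.get_image("wrist"); save(p,"w2"); P=cloud(p)
print([(np.round(r["centre"],3).tolist(),round(r["score"],2)) for r in ctrl.find_in("lever_knob",p)[:2]])
m=(P[...,2]>.172)&(P[...,2]<.181)&(P[...,1]<-.10)&(P[...,1]>-.18); q=P[m]; print(len(q),q.mean(0) if len(q) else 0)
```

```text
t 6.78 pos [ 517.6 -145.6  259.9] y [ 0.623 -0.782  0.004] z [ 0.006 -0.    -1.   ] F [-0.1 -0.4  0.5] w 49.8 g 0.0
q [-0.44  0.04  0.7   1.65 -0.03  1.45 -0.64]
[([0.518, -0.145, 0.172], 0.85)]
321 [ 0.51688058 -0.14564991  0.17597751]
```

View pics/w2.png

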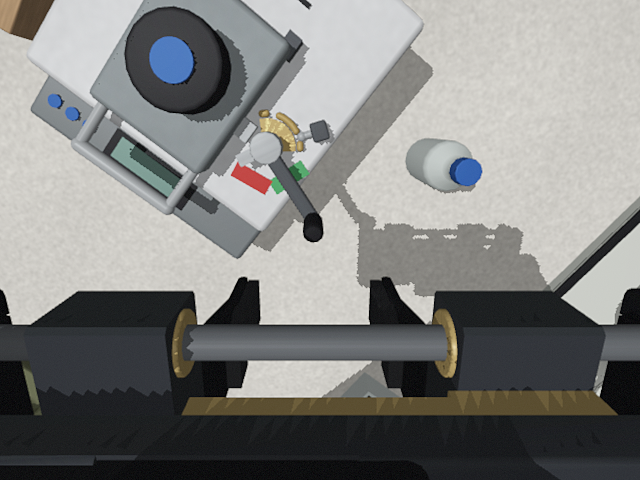

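The wrist view shows the lever arm lying over the green mark, with its knob at about (313,228) and the fingers clear. The depth puts the knob at (0.517, -0.146), so the lever is at about 1.1 rad. Next I go above the bar.

move_arm:
  increments: "-9 18 0 0 0 6.4 150;-9 18 0 0 0 6.4 150;-9 18 0 0 0 6.4 150;-9 18 0 0 0 6.4 150;-9 18 0 0 0 6.4 150;-9 18 0 0 0 6.4 150;-9 18 0 0 0 6.4 150;-8 18 0 0 0 6.4 150"

```text
time: 7.55
position: [0.4434, -0.0002, 0.2539]
tool_rot: [-2.218, -2.223, 0.003]
ft_force: [-0.3, -0.5, 0.6]
grip_width: 0.412
grip_force: 0.0
```

Run:
```python
from h import *
st()
p=ctrl.get_image("wrist"); save(p,"w3"); P=cloud(p)
print([(np.round(r["centre"],3).tolist(),round(r["score"],2)) for r in ctrl.find_in("lid_bar",p)[:2]])
m=(P[...,2]>.122)&(P[...,2]<.138)&(abs(P[...,1])<.028)&(P[...,0]<.475)&(P[...,0]>.42); q=P[m]; print(len(q),q.mean(0) if len(q) else 0,np.percentile(q,[2,50,98],axis=0) if len(q) else 0)
m=(P[...,2]>.122)&(P[...,2]<.138)&(abs(P[...,1])<.06)&(P[...,0]<.475)&(P[...,0]>.42); q=P[m]; print(np.percentile(q[:,1],[1,99]))
```

```text
t 7.55 pos [ 4.434e+02 -2.000e-01  2.539e+02] y [ 1.     0.002 -0.002] z [-0.002 -0.001 -1.   ] F [-0.3 -0.5  0.6] w 35.8 g 0.0
q [-0.63 -0.19  0.5   1.85  0.09  1.46 -0.15]
[([0.452, 0.006, 0.126], 0.57)]
936 [0.44625529 0.00075942 0.13065131] [[ 0.4409587  -0.02683107  0.12667404]
 [ 0.44603316  0.00108977  0.13100836]
 [ 0.45191603  0.02703246  0.13294022]]
[-0.0471565   0.04427231]
```

View pics/w3.png

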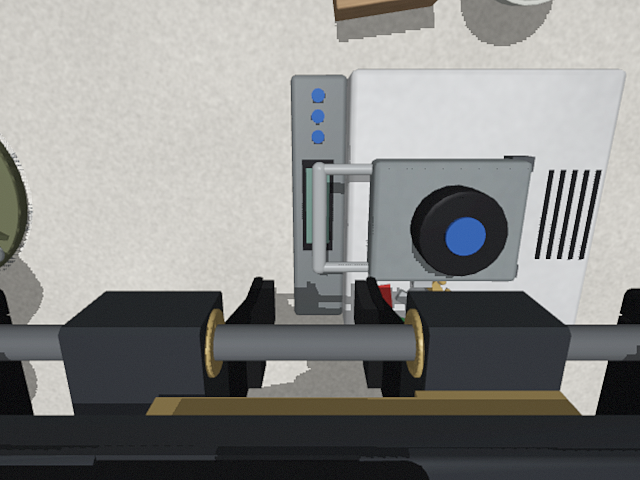

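The wrist view shows the bar at about (318,218), running along y between its two arms. The depth puts its axis at x 0.446, y about -0.001, z 0.126, as expected. Descending.

move_arm:
  increments: "0 0 -20 0 0 0 150;0 0 -20 0 0 0 150;0 0 -20 0 0 0 150;0 0 -20 0 0 0 150;0 0 -20 0 0 0 150;0 0 -15 0 0 0 150;0 0 -15 0 0 0 150;0 0 0 0 0 0 150"

```text
time: 8.32
position: [0.4419, -0.0022, 0.1217]
tool_rot: [-2.226, -2.212, 0.01]
ft_force: [-0.6, 0.3, 0.3]
grip_width: 0.412
grip_force: 0.0
```

Run:
```python
from h import *
st()
```

```text
t 8.32 pos [441.9  -2.2 121.7] y [ 1.    -0.006 -0.007] z [-0.007 -0.002 -1.   ] F [-0.6  0.3  0.3] w 35.9 g 0.0
q [-0.62 -0.1   0.54  2.05  0.06  1.19 -0.11]
```

move_arm:
  increments: "0 0 -5 0 0 0 150;0 0 -5 0 0 0 150;0 0 0 0 0 0 150;0 0 0 0 0 0 150;0 0 0 0 0 0 150;0 0 0 0 0 0 150;0 0 0 0 0 0 150;0 0 0 0 0 0 150"

```text
time: 8.98
position: [0.4452, -0.0009, 0.1159]
tool_rot: [2.225, 2.217, 0.001]
ft_force: [-0.0, -0.1, -0.2]
grip_width: 0.411
grip_force: 0.0
```

Run:
```python
from h import *
st()
```

```text
t 8.98 pos [445.2  -0.9 115.9] y [ 1.    -0.004  0.001] z [ 0.001  0.    -1.   ] F [-0.  -0.1 -0.2] w 35.8 g 0.0
q [-0.62 -0.09  0.55  2.05  0.05  1.17 -0.1 ]
```

move_arm:
  increments: "1 0 -2 0 0 0 150;0 0 -2 0 0 0 150;0 0 0 0 0 0 255;0 0 0 0 0 0 255;0 0 0 0 0 0 255;0 0 0 0 0 0 255;0 0 0 0 0 0 255;0 0 0 0 0 0 255"
  grip_force: 20

```text
time: 9.65
position: [0.446, -0.001, 0.1117]
tool_rot: [2.226, 2.217, 0.0]
ft_force: [-0.0, -0.1, -0.1]
grip_width: 0.055
grip_force: 0.0
```

Run:
```python
from h import *
st()
r=np.hypot(162,8);a0=np.arctan2(8,162);p=None
th=np.r_[0,np.cumsum([.02,.03]+[.04]*28+[.01])]
for i,t in enumerate(th):
    v=np.array([-r*np.cos(a0+t),r*np.sin(a0+t)])
    if p is not None: print(i,round(t,3),np.round(v-p,1),np.round(v-[-162,8],1))
    p=v
```

```text
t 9.65 pos [446.   -1.  111.7] y [ 1.    -0.004  0.   ] z [ 0.  0. -1.] F [-0.  -0.1 -0.1] w 4.8 g 0.0
q [-0.62 -0.08  0.55  2.06  0.05  1.16 -0.1 ]
1 0.02 [0.2 3.2] [0.2 3.2]
2 0.05 [0.4 4.8] [0.6 8.1]
3 0.09 [0.8 6.4] [ 1.4 14.5]
4 0.13 [1.  6.4] [ 2.4 20.9]
5 0.17 [1.3 6.4] [ 3.7 27.3]
6 0.21 [1.5 6.3] [ 5.2 33.6]
7 0.25 [1.8 6.2] [ 7.  39.8]
8 0.29 [2.  6.2] [ 9.1 46. ]
9 0.33 [2.3 6.1] [11.3 52.1]
10 0.37 [2.5 6. ] [13.9 58. ]
11 0.41 [2.8 5.9] [16.6 63.9]
12 0.45 [3.  5.8] [19.6 69.7]
13 0.49 [3.2 5.6] [22.8 75.3]
14 0.53 [3.4 5.5] [26.3 80.8]
15 0.57 [3.7 5.4] [29.9 86.2]
16 0.61 [3.9 5.2] [33.8 91.4]
17 0.65 [4.1 5. ] [37.9 96.4]
18 0.69 [4.3 4.9] [ 42.2 101.3]
19 0.73 [4.5 4.7] [ 46.6 106. ]
20 0.77 [4.7 4.5] [ 51.3 110.5]
21 0.81 [4.8 4.3] [ 56.1 114.9]
22 0.85 [5.  4.1] [ 61.1 119. ]
23 0.89 [5.2 3.9] [ 66.3 122.9]
24 0.93 [5.3 3.7] [ 71.6 126.6]
25 0.97 [5.5 3.5] [ 77.  130.2]
26 1.01 [5.6 3.3] [ 82.6 133.4]
27 1.05 [5.7 3.1] [ 88.3 136.5]
28 1.09 [5.8 2.8] [ 94.2 139.3]
29 1.13 [5.9 2.6] [100.1 141.9]
30 1.17 [6.  2.4] [106.2 144.3]
31 1.18 [1.5 0.6] [107.7 144.8]
```

Grip force is 0 at an opening below the bar's thickness, which is suspicious, so I look.

Run:
```python
from h import *
st()
p=ctrl.get_image("wrist"); a=p["frame"][:,:,::-1]
p=ctrl.get_image("scene"); b=cv2.resize(p["frame"][170:310,130:370,::-1],(640,373))
cv2.imwrite("pics/c4.png",cv2.resize(np.vstack([a[150:],b]),(546,600)))
P=cloud(p)
print([(np.round(r["centre"],3).tolist(),round(r["score"],2)) for r in ctrl.find_in("lid_bar",p)[:2]])
```

```text
t 9.65 pos [446.   -1.  111.7] y [ 1.    -0.004  0.   ] z [ 0.  0. -1.] F [-0.  -0.1 -0.1] w 4.8 g 0.0
q [-0.62 -0.08  0.55  2.06  0.05  1.16 -0.1 ]
[([0.451, -0.013, 0.129], 0.73)]
```

View pics/c4.png

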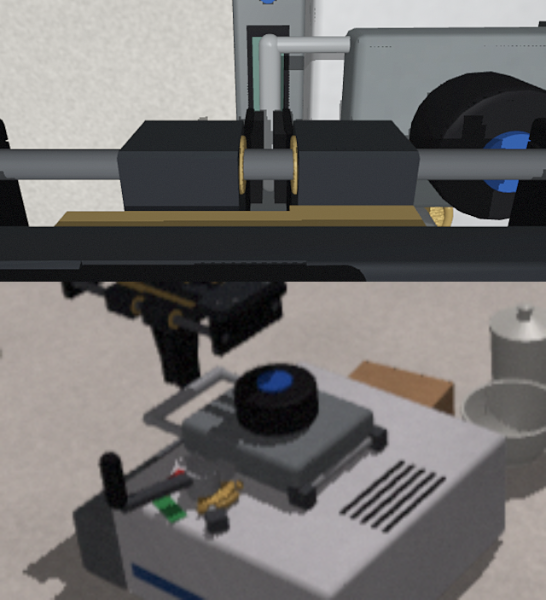

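The wrist view shows the fingers straddling the bar at about (268,115) in the crop. The scene view shows the lever in the green notch. I wait a bit for the grip.

move_arm:
  increments: "0 0 0 0 0 0 255;0 0 0 0 0 0 255;0 0 0 0 0 0 255;0 0 0 0 0 0 255;0 0 0 0 0 0 255;0 0 0 0 0 0 255;0 0 0 0 0 0 255;0 0 0 0 0 0 255"
  grip_force: 20

```text
time: 10.47
position: [0.446, -0.001, 0.1116]
tool_rot: [2.226, 2.217, 0.0]
ft_force: [0.4, -0.2, -0.6]
grip_width: 0.004
grip_force: 0.0
```

Run:
```python
from h import *
st()
p=ctrl.get_image("scene"); P=cloud(p)
b=cv2.resize(p["frame"][180:250,150:250,::-1],(800,560),interpolation=cv2.INTER_CUBIC); cv2.imwrite("pics/c5.png",b)
f=p["frame"].astype(int).sum(-1)
m=(f<110)&(abs(P[...,0]-.446)<.04)&(abs(P[...,1])<.03)&(P[...,2]>.08)&(P[...,2]<.22)
v,u=np.where(m); q=P[m]
for a in range(v.min(),v.max()+1,3):
    k=v==a
    if k.any(): print(a,u[k].min(),u[k].max(),np.round(np.median(q[k],0),3))
M,t=cam(p); c=(np.array([.446,-.001,.1116])-t)@M; print("TCP px",c[0]/c[2]*p["fx"]+p["cx"],c[1]/c[2]*p["fy"]+p["cy"])
c=(np.array([.446,-.001,.126])-t)@M; print("bar px",c[0]/c[2]*p["fx"]+p["cx"],c[1]/c[2]*p["fy"]+p["cy"])
```

```text
t 10.47 pos [446.   -1.  111.6] y [ 1.    -0.004  0.   ] z [ 0. -0. -1.] F [ 0.4 -0.2 -0.6] w 0.4 g 0.0
q [-0.62 -0.08  0.55  2.06  0.05  1.16 -0.1 ]
182 216 216 [ 0.477 -0.004  0.219]
185 211 218 [ 0.478 -0.007  0.214]
191 198 212 [ 0.462 -0.01   0.197]
194 199 215 [ 0.458 -0.012  0.188]
197 200 215 [ 0.458 -0.012  0.181]
200 201 215 [ 0.456 -0.012  0.175]
203 201 215 [ 0.455 -0.01   0.168]
206 202 216 [ 0.454 -0.01   0.16 ]
209 203 216 [ 0.454 -0.009  0.153]
212 203 214 [ 0.454 -0.011  0.148]
215 208 211 [ 0.456 -0.012  0.144]
TCP px 211.88298850975985 225.20263685385453
bar px 210.95274198463207 218.97972114112955
```

View pics/c5.png

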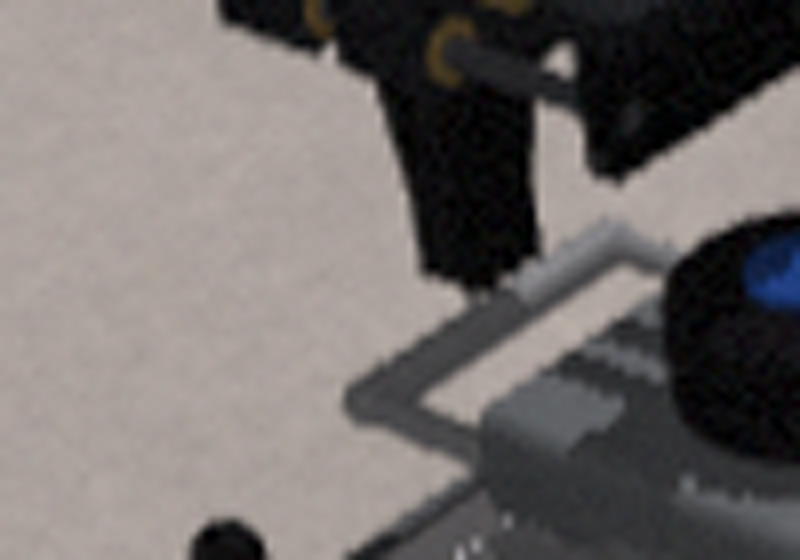

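The scene crop shows the shut fingertips ending at about pixel (211,216), just above the bar. The tips are really at z of about 0.134, roughly 20 mm higher than the reported TCP suggests. So I open, go about 22 mm lower, and check from the side before closing.

move_arm:
  increments: "0 0 4 0 0 0 255;0 0 4 0 0 0 150;0 0 0 0 0 0 150;0 0 0 0 0 0 150;0 0 0 0 0 0 150;0 0 0 0 0 0 150;0 0 -4 0 0 0 150;0 0 -4 0 0 0 150"

```text
time: 11.18
position: [0.446, -0.0009, 0.1113]
tool_rot: [2.225, 2.217, 0.0]
ft_force: [-0.4, 0.5, -0.2]
grip_width: 0.384
grip_force: 0.0
```

move_arm:
  increments: "0 0 -3 0 0 0 150;0 0 -3 0 0 0 150;0 0 -3 0 0 0 150;0 0 -3 0 0 0 150;0 0 -2 0 0 0 150;0 0 0 0 0 0 150;0 0 0 0 0 0 150;0 0 0 0 0 0 150"

```text
time: 11.85
position: [0.4461, -0.001, 0.0977]
tool_rot: [2.226, 2.217, 0.0]
ft_force: [0.6, -0.4, 0.3]
grip_width: 0.415
grip_force: 0.0
```

Run:
```python
from h import *
st()
p=ctrl.get_image("scene"); P=cloud(p)
b=cv2.resize(p["frame"][170:250,150:260,::-1],(770,560),interpolation=cv2.INTER_CUBIC); cv2.imwrite("pics/c6.png",b)
f=p["frame"].astype(int).sum(-1)
# lowest dark points of the body over the turret side
m=(f<110)&(P[...,0]>.49)&(P[...,0]<.57)&(abs(P[...,1])<.05)&(P[...,2]>.15)&(P[...,2]<.26)
v,u=np.where(m); q=P[m]
for a in range(v.min(),v.max()+1,3):
    k=v==a
    if k.any(): print(a,u[k].min(),u[k].max(),np.round(np.median(q[k],0),3))
```

```text
t 11.85 pos [446.1  -1.   97.7] y [ 1.    -0.004  0.   ] z [ 0. -0. -1.] F [ 0.6 -0.4  0.3] w 36.1 g 0.0
q [-0.62 -0.07  0.55  2.07  0.04  1.13 -0.09]
169 229 231 [0.493 0.019 0.24 ]
172 229 252 [0.517 0.02  0.239]
175 231 254 [0.523 0.015 0.238]
178 228 255 [0.531 0.005 0.238]
181 211 255 [ 0.525 -0.01   0.238]
184 212 253 [ 0.531 -0.02   0.234]
187 216 253 [ 0.535 -0.017  0.232]
190 210 254 [ 0.534 -0.026  0.222]
193 208 251 [ 0.534 -0.02   0.218]
196 208 246 [ 0.533 -0.03   0.213]
199 209 242 [ 0.532 -0.031  0.208]
202 212 237 [ 0.533 -0.031  0.207]
205 224 233 [ 0.533 -0.035  0.204]
208 226 262 [0.537 0.016 0.174]
211 237 266 [0.541 0.002 0.174]
214 234 262 [ 0.537 -0.011  0.174]
217 233 258 [ 0.543 -0.018  0.174]
220 233 254 [ 0.552 -0.022  0.173]
223 233 251 [ 0.558 -0.03   0.173]
226 233 249 [ 0.557 -0.033  0.168]
229 234 248 [ 0.557 -0.035  0.163]
232 236 249 [ 0.559 -0.033  0.157]
235 241 248 [ 0.566 -0.033  0.152]
```

View pics/c6.png

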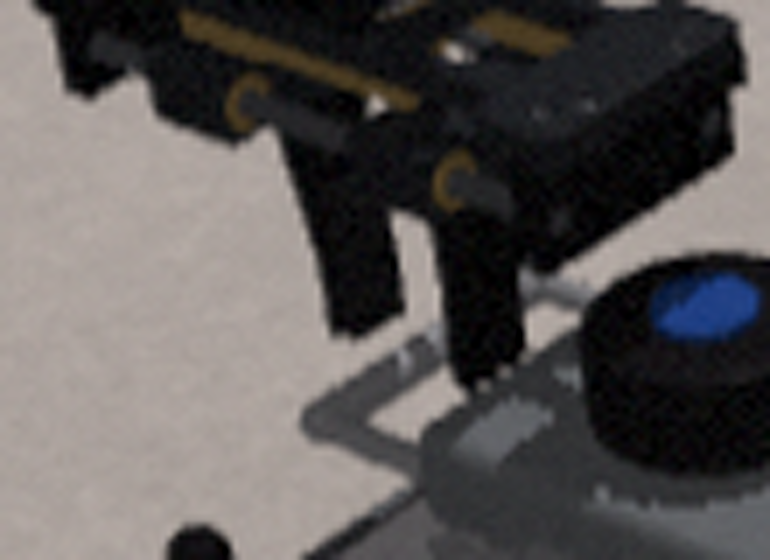

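Run:
```python
from h import *
p=ctrl.get_image("scene"); M,t=cam(p); P=cloud(p)
def pr(x,y,z):
    c=(np.array([x,y,z])-t)@M; return np.round([c[0]/c[2]*p["fx"]+p["cx"],c[1]/c[2]*p["fy"]+p["cy"]],1)
for x in (.422,.446,.470): print(x,[(z,pr(x,-.001,z).tolist()) for z in (.10,.11,.12,.13)])
print("knob top",pr(.517,-.1456,.177))
f=p["frame"].astype(int).sum(-1)
for u in (201,204,216,219,222):
    k=[v for v in range(195,230) if f[v,u]<110]; print(u,k[0],k[-1],[np.round(P[v,u],3).tolist() for v in k[-3:]])
w=ctrl.get_image("wrist"); Q=cloud(w); g=w["frame"].astype(int).sum(-1)
m=(abs(Q[...,1]+.001)<.02)&(abs(Q[...,0]-.446)<.045)&(g<120)&(w["depth"]>0)&(Q[...,2]<.2)
q=Q[m]; print(len(q)); print(np.percentile(q[:,2],[1,5,20]) if len(q) else "")
```

```text
0.422 [(0.1, [203.7, 226.4]), (0.11, [203.0, 222.2]), (0.12, [202.3, 217.9]), (0.13, [201.7, 213.6])]
0.446 [(0.1, [212.6, 230.2]), (0.11, [212.0, 225.9]), (0.12, [211.3, 221.6]), (0.13, [210.7, 217.2])]
0.47 [(0.1, [221.7, 234.0]), (0.11, [221.1, 229.7]), (0.12, [220.5, 225.3]), (0.13, [219.9, 221.0])]
knob top [177.6 246.1]
201 195 217 [[0.426, -0.007, 0.131], [0.43, -0.011, 0.133], [0.429, -0.01, 0.13]]
204 195 215 [[0.425, 0.003, 0.13], [0.428, -0.001, 0.131], [0.429, -0.002, 0.13]]
216 198 224 [[0.472, -0.013, 0.135], [0.473, -0.014, 0.134], [0.472, -0.014, 0.131]]
219 195 223 [[0.474, -0.007, 0.135], [0.475, -0.008, 0.133], [0.473, -0.006, 0.129]]
222 195 221 [[0.475, 0.0, 0.136], [0.474, 0.001, 0.133], [0.472, 0.002, 0.129]]
5839
[0.07036665 0.07104805 0.13635672]
```

The tips measure about z 0.122–0.125, roughly 25 mm above the reported TCP. There is about 30 mm over the turret, so I go 14 mm lower and close.

move_arm:
  increments: "0 0 -3 0 0 0 150;0 0 -3 0 0 0 150;0 0 -3 0 0 0 150;0 0 -3 0 0 0 150;0 0 -2 0 0 0 150;0 0 0 0 0 0 150;0 0 0 0 0 0 255;0 0 0 0 0 0 255"
  grip_force: 20

```text
time: 12.67
position: [0.4461, -0.001, 0.0836]
tool_rot: [2.226, 2.217, 0.0]
ft_force: [-0.6, 0.3, 0.6]
grip_width: 0.329
grip_force: 0.0
```

move_arm:
  increments: "0 0 0 0 0 0 255;0 0 0 0 0 0 255;0 0 0 0 0 0 255;0 0 0 0 0 0 255;0 0 0 0 0 0 255;0 0 0 0 0 0 255;0 0 0 0 0 0 255;0 0 0 0 0 0 255"

```text
time: 13.33
position: [0.4472, -0.0009, 0.0839]
tool_rot: [2.224, 2.216, 0.003]
ft_force: [5.2, -0.1, -3.0]
grip_width: 0.132
grip_force: 20.0
```

Run:
```python
from h import *
st()
p=ctrl.get_image("wrist"); M,t=cam(p)
print(t)
```

```text
t 13.33 pos [447.2  -0.9  83.9] y [ 1.    -0.004  0.003] z [ 0.003  0.    -1.   ] F [ 5.2 -0.1 -3. ] w 11.4 g 20.0
q [-0.62 -0.05  0.56  2.09  0.03  1.09 -0.08]
[0.44569332 0.07515258 0.27494072]
```

Bar gripped at 11.4 mm and 20 N. Raising along the arc.

move_arm:
  increments: "1 3 0 0 0 0 255;0 -3 0 0 0 0 255;0.2 0 3.2 0 0 0 255;0.4 0 4.9 0 0 0 255;0.8 0 6.4 0 0 0 255;1 0 6.4 0 0 0 255;1.3 0 6.4 0 0 0 255;1.5 0 6.3 0 0 0 255"

```text
time: 14.05
position: [0.4521, -0.001, 0.1177]
tool_rot: [-2.226, -2.217, 0.0]
ft_force: [4.9, -0.7, -4.7]
grip_width: 0.13
grip_force: 20.0
```

Run:
```python
from h import *
st()
```

```text
t 14.05 pos [452.1  -1.  117.7] y [ 1.    -0.004 -0.   ] z [-0. -0. -1.] F [ 4.9 -0.7 -4.7] w 11.3 g 20.0
q [-0.62 -0.07  0.55  2.04  0.04  1.17 -0.09]
```

move_arm:
  increments: "1.9 0 6.2 0 0 0 255;2.1 0 6.2 0 0 0 255;2.4 0 6.1 0 0 0 255;2.5 0 6 0 0 0 255;2.8 0 5.9 0 0 0 255;3 0 5.8 0 0 0 255;3.2 0 5.6 0 0 0 255;3.4 0 5.5 0 0 0 255"

```text
time: 14.72
position: [0.4715, -0.0009, 0.1646]
tool_rot: [-2.223, -2.215, 0.006]
ft_force: [-7.0, 0.5, 1.4]
grip_width: 0.129
grip_force: 20.0
```

move_arm:
  increments: "3.7 0 5.4 0 0 0 255;3.9 0 5.2 0 0 0 255;4.1 0 5 0 0 0 255;4.3 0 4.9 0 0 0 255;4.5 0 4.7 0 0 0 255;4.7 0 4.5 0 0 0 255;4.8 0 4.3 0 0 0 255;5 0 4.1 0 0 0 255"

```text
time: 15.38
position: [0.5053, -0.0008, 0.2044]
tool_rot: [-2.221, -2.213, 0.007]
ft_force: [-14.2, -0.2, 13.9]
grip_width: 0.132
grip_force: 20.0
```

Run:
```python
from h import *
s=st(); d=s["position"]*1000-[447,-1,83.9]; print(d, "theta",np.arctan2(8+d[2],162-d[0])-.0493,"r",np.hypot(8+d[2],162-d[0]))
p=ctrl.get_image("scene"); b=cv2.resize(p["frame"][130:290,120:340,::-1],(770,560)); cv2.imwrite("pics/c7.png",b)
```

```text
t 15.38 pos [505.3  -0.8 204.4] y [ 1.    -0.004 -0.007] z [-0.007  0.001 -1.   ] F [-14.2  -0.2  13.9] w 11.5 g 20.0
q [-0.62 -0.    0.57  1.8  -0.    1.35 -0.05]
[ 58.32492823   0.16642295 120.46169447] theta 0.842471074508143 r 165.078549341277
```

View pics/c7.png

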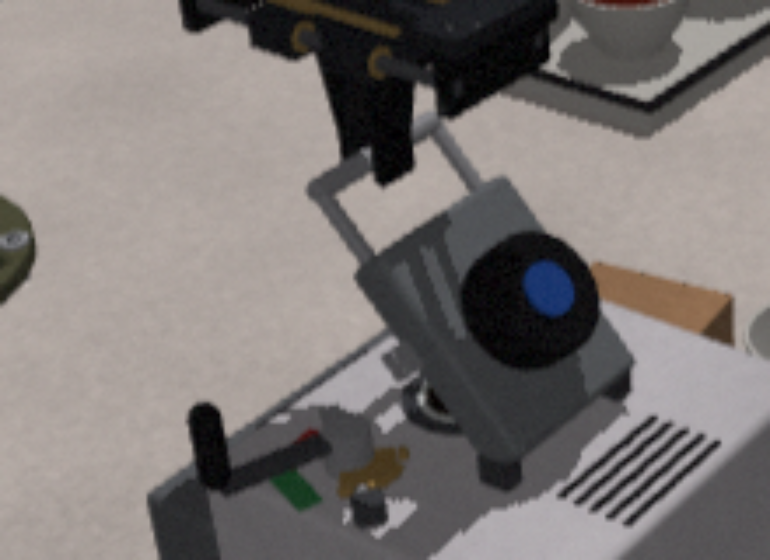

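The lid is up about 0.84 rad, the bar is held at about (385,165) in the crop, and the lever is still at the green mark. The force on the tool points outward along the radius, so I ease out 2–3 mm while continuing.

move_arm:
  increments: "-1 0 1.2 0 0 0 255;-1 0 1.2 0 0 0 255;5 0 4.2 0 0 0 255;5.1 0 4 0 0 0 255;5.3 0 3.8 0 0 0 255;5.4 0 3.6 0 0 0 255;0 0 0 0 0 0 255;0 0 0 0 0 0 255"

```text
time: 16.1
position: [0.528, -0.001, 0.2209]
tool_rot: [2.225, 2.217, 0.0]
ft_force: [-0.8, 0.8, -0.4]
grip_width: 0.129
grip_force: 20.0
```

```bash
cat > m.py <<'E'
from h import *
s=st(); a=np.arctan2(8+s["position"][2]*1000-83.9,162+447-s["position"][0]*1000); F=s["ft_force"]
print("theta tcp",a-.0493,"Frad_out",-F[0]*np.cos(a)+F[2]*np.sin(a),"Ftan",F[0]*np.sin(a)+F[2]*np.cos(a))
p=ctrl.get_image("scene"); P=cloud(p)
# lid's turning: plane of the lid's visible upper face
r=ctrl.silhouettes("lid",p)
print([x["score"] for x in r[:2]])
m=r[0]["region"]&(abs(P[...,1]+.002)<.055)&(P[...,2]>.13)&(P[...,0]>.45)&(P[...,0]<.7)
q=P[m]; best=None; g=np.random.default_rng(0)
for _ in range(600):
    t=q[g.choice(len(q),3,False)]; n=np.cross(t[1]-t[0],t[2]-t[0]); n/=np.linalg.norm(n)+1e-12
    if abs(n[1])>.15: continue
    k=abs((q-t[0])@n)<.0025
    if best is None or k.sum()>best.sum(): best=k
z=q[best]; n=np.linalg.svd(z-z.mean(0))[2][2]; n*=np.sign(n[0]); print("plane",len(z),n,"theta",np.arctan2(n[0],n[2]))
E
python3 m.py
```

```text
t 16.1 pos [528.   -1.  220.9] y [ 1.    -0.004  0.001] z [ 0.001 -0.    -1.   ] F [-0.8  0.8 -0.4] w 11.2 g 20.0
q [-0.61  0.04  0.58  1.73 -0.02  1.38 -0.03]
theta tcp 1.0121492377615595 Frad_out 0.00012131323822400786 Ftan -0.8737050622461155
[0.74, 0.72]Traceback (most recent call last):
  File "m.py", line 11, in <module>
    t=q[g.choice(len(q),3,False)]; n=np.cross(t[1]-t[0],t[2]-t[0]); n/=np.linalg.norm(n)+1e-12
        ~~~~~~~~^^^^^^^^^^^^^^^^
  File "numpy/random/_generator.pyx", line 864, in numpy.random._generator.Generator.choice
ValueError: a must be a positive integer unless no samples are taken
```

```bash
python3 - <<'E'
s=open("m.py").read().replace('r=ctrl.silhouettes("lid",p)\nprint([x["score"] for x in r[:2]])\n','').replace('r[0]["region"]&','').replace('abs(P[...,1]+.002)<.055','abs(P[...,1]+.002)<.048').replace('(P[...,2]>.13)','(P[...,2]>.135)&(P[...,2]<.235)')
open("m.py","w").write(s)
E
python3 m.py
```

```text
t 16.2 pos [527.4  -0.9 220.6] y [ 1.    -0.004  0.   ] z [ 0. -0. -1.] F [ 0.   0.4 -2.4] w 11.4 g 20.0
q [-0.61  0.04  0.58  1.73 -0.02  1.38 -0.03]
theta tcp 1.00819437308359 Frad_out -2.08930085229916 Ftan -1.1742051743796946
plane 1488 [ 0.83619208 -0.0035171   0.54842541] theta 0.9903122255097
```

TCP geometry gives 1.01 rad and the depth plane fit gives 0.99, so they agree. The remaining move is about 25 mm in x and 11.5 mm up.

move_arm:
  increments: "4.1 0 2.3 0 0 0 255;4.2 0 2.2 0 0 0 255;4.3 0 2 0 0 0 255;4.3 0 1.9 0 0 0 255;4.4 0 1.7 0 0 0 255;4.4 0 1.6 0 0 0 255;0 0 0 0 0 0 255;0 0 0 0 0 0 255"

```text
time: 16.92
position: [0.5537, -0.0009, 0.233]
tool_rot: [2.225, 2.217, 0.001]
ft_force: [-1.7, 0.5, 4.9]
grip_width: 0.133
grip_force: 20.0
```

```bash
python3 m.py
```

```text
t 16.92 pos [553.7  -0.9 233. ] y [ 1.    -0.004  0.001] z [ 0.001 -0.    -1.   ] F [-1.7  0.5  4.9] w 11.6 g 20.0
q [-0.59  0.1   0.59  1.65 -0.06  1.4   0.  ]
theta tcp 1.1831841740794515 Frad_out 5.150322254999326 Ftan 0.0069608946886567935
plane 1252 [0.92361833 0.00420165 0.3832904 ] theta 1.1774365131220261
```

Both estimates read about 1.18 rad with no tangential force. I settle for one call, check once more, and hand in.

move_arm:
  increments: "0 0 0 0 0 0 255;0 0 0 0 0 0 255;0 0 0 0 0 0 255;0 0 0 0 0 0 255;0 0 0 0 0 0 255;0 0 0 0 0 0 255;0 0 0 0 0 0 255;0 0 0 0 0 0 255"

```text
time: 17.63
position: [0.5532, -0.0009, 0.2328]
tool_rot: [2.225, 2.217, 0.002]
ft_force: [-2.3, 1.2, 5.0]
grip_width: 0.13
grip_force: 20.0
```

```bash
python3 m.py
python3 - <<'E'
from h import *
p=ctrl.get_image("scene"); print([(np.round(r["centre"],3).tolist(),round(r["score"],2)) for r in ctrl.find_in("lever_knob",p)[:2]])
print(ctrl.close_job())
E
```

```text
t 17.63 pos [553.2  -0.9 232.8] y [ 1.    -0.004  0.001] z [ 0.001  0.    -1.   ] F [-2.3  1.2  5. ] w 11.3 g 20.0
q [-0.59  0.1   0.59  1.66 -0.06  1.4   0.  ]
theta tcp 1.1797774222117134 Frad_out 5.507362693786492 Ftan -0.49775695699248756
plane 1307 [0.91786217 0.00179211 0.39689523] theta 1.1626638772516298
[([0.518, -0.148, 0.156], 0.68)]
the job is handed in; nothing more can be done
None
```

I handed the job in at about 18 s with the lever let go in the green notch and the lid at rest at about 1.17 rad, gripped by its bar at 20 N; the judge's result was not shown.

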